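Press the walnut button cap home

TASK

Four wooden button caps stand proud in the plywood panel on the bench. Press the dark walnut cap gently straight down with the fingertips until its head is fully seated on the panel, then withdraw. Do not touch the three pale maple caps, which must stay proud, draw no cap out, and leave the glue bottle, tape measure and pencil where they are.

Things in the scene. Friction and masses are not known exactly. Their poses are not given: they have to be found in the camera images.
- panel: Birch plywood panel lying flat on the bench, fixed between four small brass bench dogs (14 mm high) along its long edges. 260 mm along its x, 380 mm along its y, 18 mm thick; origin at the centre of its underside, z up. Four button caps stand in a rough row along its y axis, in any order, at least 70 mm apart centre to centre and within 25 mm of that axis.
- walnut (a joint): Slide of the DARK BROWN walnut button cap, the one to press, in metres: it reads 0 when the underside of its head stands 10 mm above the panel and grows as it goes down, 0.010 = fully home, head seated on the panel (hard stop). Starts at 0 to 0.002. The fit resists with about 5 N all the way down (a little more when pushed faster), then the force rises sharply at the stop; the cap stays wherever it is left and does not spring back. Negative values mean it is being drawn out.
- walnut_top (a point): Centre of the top of the dark walnut cap's domed round head. Head 30 mm across and 7 mm high, on a 12 mm shank in the panel. Proud, this point is 15 to 17 mm above the panel's top face; seated, 7 mm above it (25 mm above the bench). It moves straight down as the cap is pressed.
- maple_a (a joint): Slide of one of three PALE maple button caps in the panel, same shape, scale and stiffness as the walnut one (0 = 10 mm proud, 0.010 = home). Starts at 0 to 0.002. Only trial-fitted: not to be touched.
- maple_a_top (a point): Centre of the top of that pale maple cap's domed head (30 mm across, 7 mm high).
- maple_b (a joint): Slide of one of three PALE maple button caps in the panel, same shape, scale and stiffness as the walnut one (0 = 10 mm proud, 0.010 = home). Starts at 0 to 0.002. Only trial-fitted: not to be touched.
- maple_b_top (a point): Centre of the top of that pale maple cap's domed head (30 mm across, 7 mm high).
- maple_c (a joint): Slide of one of three PALE maple button caps in the panel, same shape, scale and stiffness as the walnut one (0 = 10 mm proud, 0.010 = home). Starts at 0 to 0.002. Only trial-fitted: not to be touched.
- maple_c_top (a point): Centre of the top of that pale maple cap's domed head (30 mm across, 7 mm high).
- glue: White glue bottle with green label and cap, 60 mm across, 165 mm high, loose, standing on the bench off one end of the panel. Origin at the centre of its underside.
- tape: Yellow tape measure, 66 x 40 mm and 62 mm high, loose, on the bench off the other end of the panel. Origin at the centre of its underside.
- pencil: Flat red carpenter's pencil, 170 mm long, 14 mm wide, 8 mm high, loose, lying on the panel's top face along its near long edge. Origin at its underside, at the middle of the red part; x along the pencil towards its point.
Things that resemble listed ones, but are neither listed nor needed, are in the scene too. Of the things that look like the glue, the largest one is meant.

How it is judged:
By the outcome, as a careful person would: the job done as asked, in the order asked, and still so for the second after the job is handed in, with the robot touching nothing.
It also fails if it takes over 32 s, if anything falls off the work surface, if the arm or the gripper's body presses on something with over 40 N, if the wrist force passes 120 N, or if a joint passes its speed limit or range.

ROBOT

A 6-joint arm with a two-finger parallel gripper is mounted at the origin on the work surface. World frame = base frame: x ahead of the robot, y to its left, z up, the work surface at z = 0. Lengths are in m, angles in rad, forces in N, time in s.
With the tool pointing down it reaches from about 0.425 to 1.125 m from the base axis. Payload 14.9 kg.
Tool frame: the origin (TCP) lies at the very end of the fingers, on their centre line; the grasp point (between the pads) lies 19 mm behind it (robot.grasp_offset is the distance from the TCP to the grasp point, in m); z points along the fingers, y is the line along which they close (so a half turn about z gives the same grasp; the last joint's range is limited). The gripper opens to 91 mm and grips with 3 to 60 N. Pads are 32 mm wide; open, the fingers measure 118 mm over their backs; the gripper's body (76 mm by 178 mm) begins 60 mm behind the grasp point.
Start: joints at [1.11, 0.379, 1.734, -0, 1.028, -0.033], TCP at [0.29, 0.637, 0.214] pointing down, gripper open.
Joint ranges: [-2.77, 2.77], [-0.74, 2.19], [0, 2.66], [-1.06, 4.2], [0.31, 2.87], [-3.08, 3.08]. Speed limits (rad/s): [1.89, 1.89, 2.39, 3.14, 3.14, 3.14].

INTERFACE

Orientations are given as a unit quaternion [x, y, z, w].
In Python, from bench import robot gives the robot as it stands.
- The arm moves only by the tool drive_tool, never from a script. Its argument "series" is a list of rows, each an object with "delta_rot": the turn, a rotation vector about the tool's x, y, z in degrees, a list of three; "delta_pos": the shift along the tool's x, y, z in mm, a list of three; "grip": the closure, from -1 (fully open) to 1 (shut). A call has 1 to 10 rows; each row shifts and turns the commanded pose from where the row before left it, along the tool's axes as they then stand; what a row does not reach is not made up. A row lasts 1/10 s, in which the tool goes at most 50 mm and 8.59 degrees, less where a joint would pass 70% of its speed; a pose out of reach is approached as far as the arm can. A call with a gripper value outside its range is refused whole. The fingers move at their own pace and stop on an object; the grip force is fixed at half the most. Time passes only in rows, so rows that do not move let the fingers close. It gives the time, the measured TCP pose, the force, the opening and the grip force at its end, in the units of the state.
- robot.get_obs(): the state, without advancing time (a new reading comes with each control period).
- robot.capture(name): name is "scene" or "top" or "wrist"; returns the picture (420x560x3 uint8, red, green, blue); there is no depth.
- robot.get_calibration(name): a dict with "mtx" (3x3 intrinsics, pixels), "R" (3x3) and "t" (3): a world point X has camera coordinates R X + t; the wrist camera has in their place "mount" (4x4, takes a point from camera to tool coordinates, whose origin is the TCP and whose axes are the flange's). Camera axes: x right, y down, z forward; pixel columns grow to the right and rows downward; lengths in m; the calibration is good to about 2 mm. A picture is of the moment at which its call begins: read the wrist's pose just before it. get_calibration takes no time and is no camera call.
- robot.sign_off(): hands the job in; it is judged then, once.
The state is a dict: "t": time; "joint_pos": joint angles; "joint_vel": joint speeds; "effort": joint torques, N m; "tcp_pos": TCP position; "orientation": TCP orientation; "wrist_force": force on the tool from outside, world axes, zero at the start; "torque": the same for the moment, N m; "grip_width": opening from 0.0 (shut) to 1.0 (fully open); "grasp_force": force on a finger pad.
Only numpy, scipy, OpenCV 4.12 (cv2) and the standard library are available. Lean on these libraries where they do the work, as an engineer would, in place of code of your own. Each camera call takes 0.05 s, during which the arm holds its last target. There are 200 camera calls.

## Working session

There is one attempt and no reset: what is moved stays moved. The work goes in short steps, Python scripts to look and compute and a tool call to move; the robot and the scene stay as the last step left them, time stands still between calls to the robot, and variables do not carry over. Pictures are saved under pics/ and viewed, at most 10 in all, crops included, and the job is handed in when it is done.

Besides the shell and the picture viewer there is one more tool, called after "Call:" as name(argument=value, ...), one argument or row to a line, values as JSON. drive_tool: Moves the arm, as the interface text tells. Its arguments: {"type":"object","properties":{"series":{"type":"array","items":{"type":"object","properties":{"delta_rot":{"type":"array","items":{"type":"number"}},"delta_pos":{"type":"array","items":{"type":"number"}},"grip":{"type":"number"}}}}},"required":["series"]}

```bash
mkdir -p pics; python3 - <<'E'
from bench import robot
import cv2
o=robot.get_obs();print(o)
for n in("top","scene"):
    cv2.imwrite(f"pics/{n}0.png",robot.capture(n)[:,:,::-1])
E
```

```text
{'t': 0.0, 'joint_pos': array([ 1.10971030e+00,  3.79419917e-01,  1.73481407e+00, -1.11503211e-05,
        1.02850681e+00, -3.33024191e-02]), 'joint_vel': array([-1.83192881e-04, -5.99822383e-05,  2.93434328e-05,  1.16508524e-03,
        9.74911994e-04, -2.82048263e-04]), 'effort': array([-5.24454535e-04, -7.63721395e+01, -4.34364152e+01,  6.50189328e-02,
        4.25206614e-02, -8.64593108e-05]), 'tcp_pos': array([0.29021998, 0.63653931, 0.21326383]), 'orientation': array([ 2.12261765e-01,  9.77212676e-01, -5.57790788e-04, -1.35838193e-04]), 'wrist_force': array([-0.47282286,  0.39578507, -0.02824646]), 'torque': array([-0.00641175, -0.00234989, -0.07002953]), 'grasp_force': 0.0, 'grip_width': 0.9980913302289617}
```

View pics/top0.png

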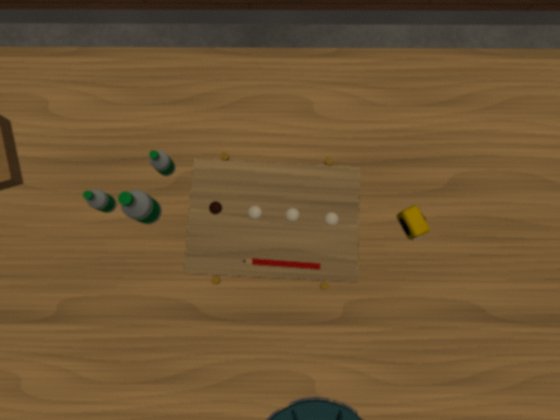

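View pics/scene0.png

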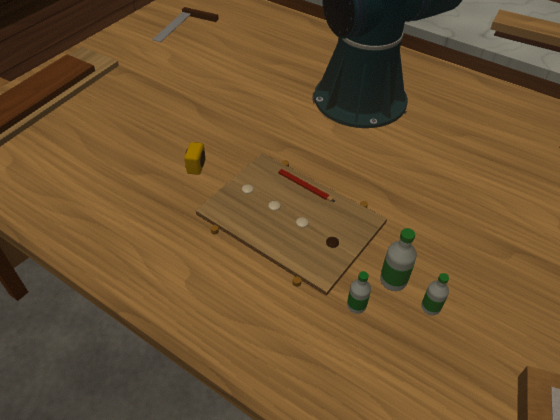

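The top view shows the walnut cap at (215,208), maples at (255,212), (292,214) and (332,218), and the pencil near (286,264). The largest bottle is at (140,206) and the tape at (413,221). The scene view shows the same layout.

```bash
cat > h.py <<'E'
import numpy as np, cv2
from scipy.spatial.transform import Rotation as Rn
from bench import robot
def pose(cal,o):
    if 'mount' in cal:
        M=np.array(cal['mount']);Rt=Rn.from_quat(o['orientation']).as_matrix()
        return Rt@M[:3,:3], Rt@M[:3,3]+o['tcp_pos']
    R=np.array(cal['R']);return R.T,-R.T@np.array(cal['t'])
def onplane(cal,o,uv,z):
    R,c=pose(cal,o);d=R@np.linalg.inv(cal['mtx'])@[uv[0],uv[1],1]
    return c+d*(z-c[2])/d[2]
def blobs(mask,amin):
    n,_,s,c=cv2.connectedComponentsWithStats(mask.astype(np.uint8))
    return [(s[i,4],c[i]) for i in range(1,n) if s[i,4]>=amin]
E
python3 - <<'E'
from h import *
o=robot.get_obs();cal=robot.get_calibration("top")
im=cv2.imread("pics/top0.png")
roi=np.zeros(im.shape[:2],bool);roi[165:250,195:355]=1
hsv=cv2.cvtColor(im,cv2.COLOR_BGR2HSV)
w=blobs(roi&(hsv[...,2]<60),20);m=blobs(roi&(hsv[...,2]>150)&(hsv[...,1]<90),20)
for a,c in w+m: print(a,c,onplane(cal,o,c,.032))
for n,uv in dict(glue=(127,198),small1=(155,155),small2=(90,195)).items(): print(n,onplane(cal,o,uv,.165 if n=='glue' else .1))
R=Rn.from_quat(o['orientation']).as_matrix();print(R.round(3))
p=[onplane(cal,o,c,.032) for a,c in w+m]
cap=p[0];print("delta tool mm",1000*R.T@(cap+[0,0,.07]-o['tcp_pos']))
E
```

```text
106 [215.         207.39622642] [0.54711686 0.22275506 0.032     ]
glue [0.54174065 0.3723351  0.165     ]
small1 [0.64653301 0.34216151 0.1       ]
small2 [0.55999468 0.47233458 0.1       ]
[[-0.91   0.415 -0.   ]
 [ 0.415  0.91  -0.001]
 [ 0.    -0.001 -1.   ]]
delta tool mm [-405.40356833 -269.87686248  111.59846239]
```

Call:
drive_tool(
  series=[
    {"delta_pos": [-30,-20,0],"delta_rot": [0,0,0],"grip": 1},
    {"delta_pos": [-40,-27,0],"delta_rot": [0,0,0],"grip": 1},
    {"delta_pos": [-40,-27,0],"delta_rot": [0,0,0],"grip": 1},
    {"delta_pos": [-40,-27,0],"delta_rot": [0,0,0],"grip": 1},
    {"delta_pos": [-40,-27,0],"delta_rot": [0,0,0],"grip": 1},
    {"delta_pos": [-40,-27,0],"delta_rot": [0,0,0],"grip": 1},
    {"delta_pos": [-40,-27,0],"delta_rot": [0,0,0],"grip": 1},
    {"delta_pos": [-40,-27,0],"delta_rot": [0,0,0],"grip": 1},
    {"delta_pos": [-40,-27,0],"delta_rot": [0,0,0],"grip": 1},
    {"delta_pos": [-30,-20,0],"delta_rot": [0,0,0],"grip": 1},
  ],
)

```text
t: 1.1
tcp_pos: [0.5308, 0.2439, 0.2139]
orientation: [0.213, 0.977, -0.0, -0.0]
wrist_force: [0.5, -0.0, 0.1]
grip_width: 0.157
grasp_force: 0.0
```

Call:
drive_tool(
  series=[
    {"delta_pos": [0,0,0],"delta_rot": [0,0,7],"grip": 1},
    {"delta_pos": [0,0,0],"delta_rot": [0,0,7],"grip": 1},
    {"delta_pos": [0,0,0],"delta_rot": [0,0,7],"grip": 1},
    {"delta_pos": [0,0,0],"delta_rot": [0,0,7],"grip": 1},
    {"delta_pos": [0,0,0],"delta_rot": [0,0,7],"grip": 1},
    {"delta_pos": [0,0,0],"delta_rot": [0,0,7],"grip": 1},
    {"delta_pos": [0,0,0],"delta_rot": [0,0,7],"grip": 1},
    {"delta_pos": [0,0,0],"delta_rot": [0,0,7],"grip": 1},
    {"delta_pos": [0,0,0],"delta_rot": [0,0,7],"grip": 1},
    {"delta_pos": [0,0,0],"delta_rot": [0,0,7],"grip": 1},
  ],
)

```text
t: 2.1
tcp_pos: [0.5298, 0.2463, 0.2137]
orientation: [0.736, 0.677, -0.0, -0.0]
wrist_force: [1.1, 0.0, -0.3]
grip_width: 0.003
grasp_force: 0.0
```

```bash
python3 - <<'E'
from h import *
o=robot.get_obs();cv2.imwrite("pics/w1.png",robot.capture("wrist")[:,:,::-1])
print(o['t'],o['tcp_pos'],o['grip_width'],o['wrist_force'],o['joint_pos']);R=Rn.from_quat(o['orientation']).as_matrix();print(R.round(4))
E
```

```text
2.1 [0.52976431 0.2462843  0.21369928] 0.0033493948315573858 [ 1.05990062  0.02191026 -0.30969995] [3.95260139e-01 1.99423853e-01 1.97214294e+00 4.53922210e-05
 9.70479403e-01 4.79034071e-01]
[[ 8.370e-02  9.965e-01 -4.000e-04]
 [ 9.965e-01 -8.370e-02 -1.000e-04]
 [-2.000e-04 -4.000e-04 -1.000e+00]]
```

View pics/w1.png

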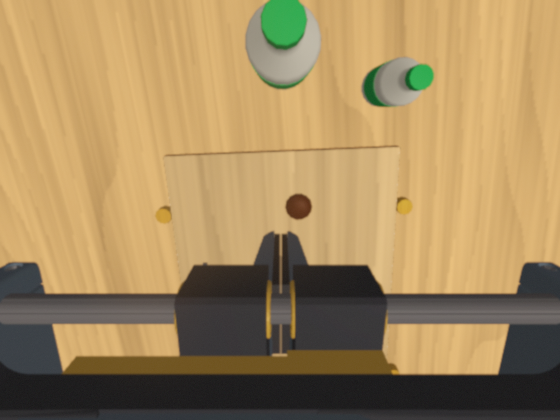

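The wrist view shows the walnut cap clear at (299,206), ahead of the closed fingertips near (281,235). The maples are hidden behind the gripper.

```bash
python3 - <<'E'
from h import *
o=robot.get_obs();cal=robot.get_calibration("wrist")
im=cv2.imread("pics/w1.png");hsv=cv2.cvtColor(im,cv2.COLOR_BGR2HSV)
roi=np.zeros(im.shape[:2],bool);roi[185:228,275:325]=1
b=blobs(roi&(hsv[...,2]<120),100)
R=Rn.from_quat(o['orientation']).as_matrix()
for a,c in b:
    p=onplane(cal,o,c,.031);print(a,c,p,1000*R.T@(p-o['tcp_pos']))
E
```

```text
473 [298.12262156 206.24947146] [0.54707508 0.22242529 0.031     ] [-22.13035883  19.48172772 182.65770064]
```

Call:
drive_tool(
  series=[
    {"delta_pos": [-22,19.5,0],"grip": 1},
    {"delta_pos": [0,0,30],"grip": 1},
    {"delta_pos": [0,0,40],"grip": 1},
    {"delta_pos": [0,0,40],"grip": 1},
    {"delta_pos": [0,0,30],"grip": 1},
    {"delta_pos": [0,0,15],"grip": 1},
    {"delta_pos": [0,0,0],"grip": 1},
    {"delta_pos": [0,0,0],"grip": 1},
  ],
)

```text
validation failed for argument at $.se...
```

```bash
python3 - <<'E'
from h import *
o=robot.get_obs();cv2.imwrite("pics/w2.png",robot.capture("wrist")[:,:,::-1])
print(o['t'],o['tcp_pos'],o['wrist_force'])
E
```

```text
2.15 [0.5297744  0.24626933 0.21366164] [ 0.1822498   0.61527073 -0.72536024]
```

View pics/w2.png

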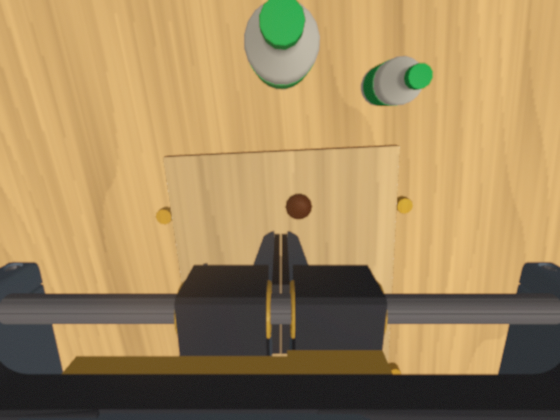

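The move was refused because every row needs a turn, so nothing moved and this view matches the last one.

Call:
drive_tool(
  series=[
    {"delta_pos": [-22,19.5,0],"delta_rot": [0,0,0],"grip": 1},
    {"delta_pos": [0,0,30],"delta_rot": [0,0,0],"grip": 1},
    {"delta_pos": [0,0,40],"delta_rot": [0,0,0],"grip": 1},
    {"delta_pos": [0,0,40],"delta_rot": [0,0,0],"grip": 1},
    {"delta_pos": [0,0,30],"delta_rot": [0,0,0],"grip": 1},
    {"delta_pos": [0,0,15],"delta_rot": [0,0,0],"grip": 1},
    {"delta_pos": [0,0,0],"delta_rot": [0,0,0],"grip": 1},
    {"delta_pos": [0,0,0],"delta_rot": [0,0,0],"grip": 1},
  ],
)

```text
t: 3.0
tcp_pos: [0.5483, 0.2231, 0.0599]
orientation: [0.734, 0.679, 0.0, 0.0]
wrist_force: [-0.3, 1.0, -0.3]
grip_width: 0.0
grasp_force: 0.0
```

```bash
python3 - <<'E'
from h import *
o=robot.get_obs();cv2.imwrite("pics/w3.png",robot.capture("wrist")[:,:,::-1])
print(o['t'],o['tcp_pos'],o['wrist_force'])
E
```

```text
3.0 [0.54830734 0.22314203 0.0599141 ] [-0.26108183  0.99393748 -0.30589308]
```

View pics/w3.png

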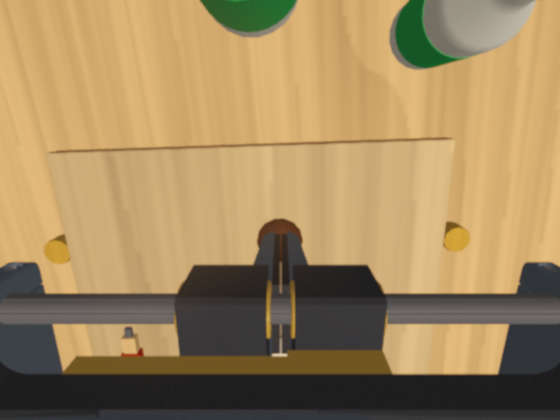

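The fingertips at (281,235) are over the cap at (280,240), so I'll descend gently.

Call:
drive_tool(
  series=[
    {"delta_pos": [0,0,10],"delta_rot": [0,0,0],"grip": 1},
    {"delta_pos": [0,0,8],"delta_rot": [0,0,0],"grip": 1},
    {"delta_pos": [0,0,4],"delta_rot": [0,0,0],"grip": 1},
    {"delta_pos": [0,0,2],"delta_rot": [0,0,0],"grip": 1},
    {"delta_pos": [0,0,1],"delta_rot": [0,0,0],"grip": 1},
    {"delta_pos": [0,0,1],"delta_rot": [0,0,0],"grip": 1},
    {"delta_pos": [0,0,1],"delta_rot": [0,0,0],"grip": 1},
    {"delta_pos": [0,0,1],"delta_rot": [0,0,0],"grip": 1},
  ],
)

```text
t: 3.85
tcp_pos: [0.5476, 0.2228, 0.031]
orientation: [0.734, 0.679, -0.0, -0.0]
wrist_force: [-3.0, -2.1, 5.2]
grip_width: 0.005
grasp_force: 2.5
```

Call:
drive_tool(
  series=[
    {"delta_pos": [0,0,1],"delta_rot": [0,0,0],"grip": 1},
    {"delta_pos": [0,0,1],"delta_rot": [0,0,0],"grip": 1},
    {"delta_pos": [0,0,1],"delta_rot": [0,0,0],"grip": 1},
  ],
)

```text
t: 4.15
tcp_pos: [0.5476, 0.2229, 0.0279]
orientation: [0.734, 0.679, -0.0, -0.0]
wrist_force: [-3.3, -0.2, 4.3]
grip_width: 0.01
grasp_force: 2.5
```

Call:
drive_tool(
  series=[
    {"delta_pos": [0,0,1],"delta_rot": [0,0,0],"grip": 1},
    {"delta_pos": [0,0,1],"delta_rot": [0,0,0],"grip": 1},
  ],
)

```text
t: 4.35
tcp_pos: [0.5476, 0.2229, 0.0258]
orientation: [0.734, 0.679, -0.0, -0.0]
wrist_force: [-3.3, -1.0, 5.1]
grip_width: 0.008
grasp_force: 2.5
```

Call:
drive_tool(
  series=[
    {"delta_pos": [0,0,0.5],"delta_rot": [0,0,0],"grip": 1},
    {"delta_pos": [0,0,0.5],"delta_rot": [0,0,0],"grip": 1},
  ],
)

```text
t: 4.55
tcp_pos: [0.5477, 0.2229, 0.0251]
orientation: [0.734, 0.679, -0.0, -0.0]
wrist_force: [-7.9, -2.8, 16.3]
grip_width: 0.007
grasp_force: 8.1
```

Call:
drive_tool(
  series=[
    {"delta_pos": [0,0,0.3],"delta_rot": [0,0,0],"grip": 1},
    {"delta_pos": [0,0,0],"delta_rot": [0,0,0],"grip": 1},
  ],
)

```text
t: 4.75
tcp_pos: [0.5477, 0.2229, 0.0251]
orientation: [0.734, 0.679, -0.0, -0.0]
wrist_force: [-7.0, -2.8, 14.5]
grip_width: 0.003
grasp_force: 7.2
```

Call:
drive_tool(
  series=[
    {"delta_pos": [0,0,0.4],"delta_rot": [0,0,0],"grip": 1},
    {"delta_pos": [0,0,0],"delta_rot": [0,0,0],"grip": 1},
  ],
)

```text
t: 4.95
tcp_pos: [0.5477, 0.2229, 0.025]
orientation: [0.734, 0.679, -0.0, -0.0]
wrist_force: [-9.8, -4.7, 20.5]
grip_width: 0.005
grasp_force: 10.3
```

Call:
drive_tool(
  series=[
    {"delta_pos": [0,0,-2],"delta_rot": [0,0,0],"grip": 1},
    {"delta_pos": [0,0,-8],"delta_rot": [0,0,0],"grip": 1},
    {"delta_pos": [0,0,-25],"delta_rot": [0,0,0],"grip": 1},
    {"delta_pos": [0,0,-35],"delta_rot": [0,0,0],"grip": 1},
    {"delta_pos": [0,0,-40],"delta_rot": [0,0,0],"grip": 1},
    {"delta_pos": [0,0,-40],"delta_rot": [0,0,0],"grip": 1},
    {"delta_pos": [0,0,-30],"delta_rot": [0,0,0],"grip": 1},
    {"delta_pos": [0,0,0],"delta_rot": [0,0,0],"grip": 1},
    {"delta_pos": [0,0,0],"delta_rot": [0,0,0],"grip": 1},
  ],
)

```text
t: 5.85
tcp_pos: [0.548, 0.223, 0.2048]
orientation: [0.734, 0.679, 0.001, 0.0]
wrist_force: [-0.5, -0.6, -0.2]
grip_width: 0.005
grasp_force: 0.0
```

```bash
python3 - <<'E'
from h import *
a=robot.capture("scene")[:,:,::-1];print(robot.get_obs()['tcp_pos'])
b=cv2.imread("pics/scene0.png")
f=lambda i:cv2.resize(i[140:320,170:460],(580,360)) 
cv2.imwrite("pics/cmp.png",cv2.resize(np.vstack([f(b),f(a)]),(483,600)))
E
```

```text
[0.54739792 0.2227555  0.20375963]
```

View pics/cmp.png

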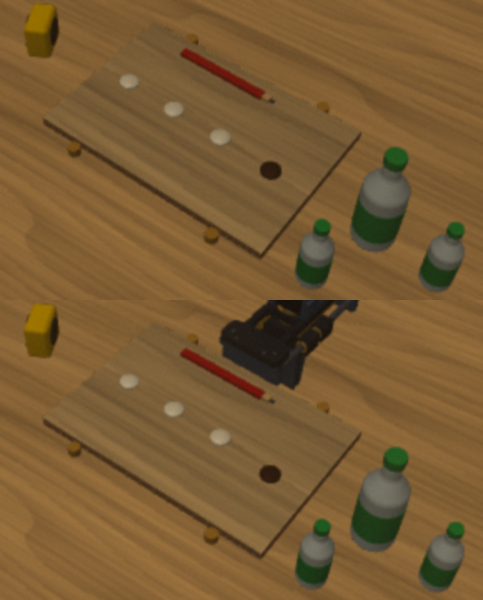

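Comparing before (top) and after (bottom), the walnut cap has dropped from (270,170) to (270,474−300=174). The maples, pencil, tape and bottles have not moved.

```bash
python3 -c "
from bench import robot
print(robot.sign_off())"
```

```text
the job is handed in; nothing more can be done
None
```

The walnut cap is pressed fully home: the fingertips stopped at 25 mm above the bench with the force rising to about 20 N. The arm has withdrawn, the maple caps, glue bottle, tape measure and pencil look unmoved in the before/after pictures, and the job is handed in.

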